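Fit and load the cuvette turret of a spectrophotometer

ROBOT

A 6-joint arm with a two-finger parallel gripper is mounted at the origin on the work surface. World frame = base frame: x ahead of the robot, y to its left, z up, the work surface at z = 0. Lengths are in m, angles in rad, forces in N, time in s.
With the tool pointing down it reaches from about 0.35 to 0.975 m from the base axis. Payload 7.1 kg.
Tool frame: the origin (TCP) lies at the very end of the fingers, on their centre line; the grasp point (between the pads) lies 19 mm behind it; z points along the fingers, y is the direction in which the jaws open and shut (so a half turn about z gives the same grasp; the last joint's range is limited). The gripper opens to 88 mm and grips with 3 to 60 N. Pads are 20 mm wide; open, the fingers measure 115 mm over their backs; the gripper's body (75 mm by 178 mm) begins 61 mm behind the grasp point.
Start: joints at [1.183, 0.423, 1.63, -0, 1.089, -0.019], TCP at [0.225, 0.583, 0.223] pointing down, gripper open.
Joint ranges: [-3, 3], [-0.9, 2.11], [0.09, 2.58], [-1.31, 4.45], [0.11, 2.69], [-2.54, 2.54]. Speed limits (rad/s): [2.39, 2.39, 3.01, 3.14, 3.14, 3.14].

INTERFACE

Orientations are given as a rotation vector (axis times angle).
In Python, from workcell import robot gives the robot as it stands. The module is installed in compiled form; this text tells all that it offers.
- The arm moves only by the tool send_rows, never from a script. Its argument "series" is text: rows parted by semicolons, each of 4 numbers parted by spaces: the shift along the tool's x, y, z in cm, then the turn about the tool's z in rad. A call has 1 to 12 rows; each row is the pose to reach, as a shift and turn from the pose measured when the call began, along the tool's axes at that moment; what a row does not reach only later rows make up. A row lasts 1/8 s, in which the tool goes at most 62.5 mm and 10.7 degrees, less where a joint would pass 70% of its speed; a pose out of reach is approached as far as the arm can. A call with a gripper value outside its range is refused whole. "fingers" is the closure, from 0 (fully open) to 1 (shut), set as the call begins (left out, the last holds). The fingers move at their own pace and stop on an object; the grip force is fixed at half the most. Time passes only in rows, so rows that repeat a pose let the fingers close. It gives the time, the measured TCP pose, the force and the opening at its end, in the units of the state.
- robot.observe(): the state, without advancing time (a new reading comes with each control period).
- robot.grab_frame(name): name is "side" or "top"; returns a dict with "color" (420x560x3 uint8, red, green, blue), "range_z" (420x560 float32, m along the optical axis (not along the pixel's ray), 0 where there is no reading), "K" (3x3 intrinsics, pixels), "k1" (the pictures are not rectified: a ray, as slopes to the right and down, at radius r is drawn at 1 + k1 r^2 times it, then the intrinsics apply), "rvec" (rotation vector, rad) and "tvec" (3), from world to camera coordinates, as OpenCV has them. Camera axes: x right, y down, z forward; pixel columns grow to the right and rows downward; lengths in m; the calibration is good to about 2 mm. A picture is of the moment at which its call begins.
- robot.hand_in(): hands the job in, once; it reports no verdict.
The state is a dict: "t": time; "joint_pos": joint angles; "qvel": joint speeds; "joint_efforts": joint torques, N m; "eef_pos": TCP position; "eef_rot": TCP orientation; "contact_force": force on the tool from outside, world axes, zero at the start; "wrist_torque": the same for the moment, N m; "opening": finger opening in m.
Only numpy, scipy, OpenCV 4.12 (cv2) and the standard library are available. Lean on these libraries where they do the work, as an engineer would, in place of code of your own. Each camera call takes 0.05 s, during which the arm holds its last target. There are 200 camera calls.

TASK

Set the spectrophotometer up for a run: slide its cover open, pull the black dust plug out of the turret drive and put it in the steel tray, then set the four-cell turret down on the drive with its four holes over the four studs, fully home. Put every cuvette from the stand into a turret pocket of its own, right down on the pocket floor and kept upright all the while, then slide the cover fully shut. Leave everything else on the bench where it is.

Things in the scene. Friction and masses are not known exactly. Their poses are not given: they have to be found in the camera images.
- instrument: Spectrophotometer, ivory over navy, fixed, 440 (x) x 660 (y) mm, roof 144 mm high, a 211 mm high hump at its far +y end. Origin: on the bench under the centre of the open-topped sample compartment, 240 x 240 mm inside, 20 mm walls at its -x and -y sides, floor 50 mm and rim 144 mm above the bench. Its x points away from the operator, y the way the cover opens, z up.
- cover (a joint): How far the compartment's flat sliding cover is open, m: 0 is shut, 0.23 fully open (it slides along the instrument's +y over the housing's roof). It starts nearly shut, slides against about 2 N of friction and stays where it is left. Its top face is 150 mm above the bench.
- cover_handle (a point): Centre of the cover's upright navy grip bar, 90 mm long along the instrument's x, 12 mm thick along y, 30 mm tall; this point is half-way up, 165 mm above the bench. With the cover shut it lies 110 mm to the -y side of the compartment's centre. Moves with the cover; its axes are the instrument's.
- drive: Turret drive, fixed in the compartment: round aluminium turntable, 112 mm across, stopped at any yaw. Origin: centre of its underside, on the compartment floor; flat top at z = +24 mm. Four steel studs stand on the top, 38 mm from the axis on its +x, +y, -x and -y axes: 8 mm diameter, 18 mm tall, the upper 6 mm tapering to 3 mm. A 17 mm bore in the middle takes the dust plug.
- plug_grip (a point): Black dust plug: centre of its grip, a block 28 (x) x 12 (y) x 24 (z) mm. Below: a flange of 34 mm diameter, 4 mm thick, its underside 16 mm below this point, and a shank with a 15 mm flat-footed ball, lowest 38.5 mm below. At the start the flange lies on the drive, the ball in the bore behind two sprung catches: it pulls straight up against about 10 N for 6 mm, then pops free. 30 g.
- turret: Four-cell cuvette turret, bare aluminium, loose on the bench, about 0.35 kg. Origin: centre of its underside. Square plate 100 x 100 x 10 mm; four through holes, 10.6 mm diameter, 38 mm from the centre on its +x, +y, -x and -y axes (mid-sides); square pockets on its corners. Seated, its underside lies on the drive's top, the studs through the holes; any of the four quarter turns fits.
- turret_handle (a point): Grip point on the turret's central handle, an upright fin 44 mm long (turret's x), 12 mm thick (turret's y), from the plate (10 mm) to 56 mm above the underside. The point is on the axis, 44 mm above the underside. The pockets begin 14 mm to each side of the fin and leave a 40 mm wide gap there for a finger.
- pocket0 (a point): Where the middle of a seated cuvette will be in the turret's pocket at its (+x, +y) corner, 30 mm from the centre along each turret axis, 34 mm above the underside. The pocket is square with the turret: 15 x 15 mm inside, floor 10 mm and rim 28 mm above the underside, outside 20 x 20 mm.
- pocket1 (a point): The same for the pocket at the turret's (-x, +y) corner.
- pocket2 (a point): The same for the pocket at the turret's (-x, -y) corner.
- pocket3 (a point): The same for the pocket at the turret's (+x, -y) corner.
- stand: Slate-grey cuvette stand, fixed, 42 (x) x 146 (y) x 24 mm; origin: centre of its underside. A row of four square holes, 15 x 15 mm, 16 mm deep, 34 mm apart along its y. Some holes may be empty.
- tray: Steel accessory tray, fixed, 130 (x) x 120 (y) mm outside, walls 3 mm thick and 24 mm high, floor about 3 mm. Origin: centre of its underside.
- cuvette0_mid (a point): Stoppered glass cuvette, 12.5 x 12.5 mm, 48 mm tall with its white stopper, 16 g; the point is its centre, half-way up; z is up along it, x and y square with its faces. It starts upright in a hole of the stand, its foot 16 mm below the stand's top, square with the stand. Two to four are there; the others are absent.
- cuvette1_mid (a point): Another such cuvette (number 2); may be absent.
- cuvette2_mid (a point): Another such cuvette (number 3); may be absent.
- cuvette3_mid (a point): Another such cuvette (number 4); may be absent.
- cuvette_case: Bystander: closed blue cuvette case, 100 x 70 x 26 mm. Origin: centre of its underside.
- wash_bottle: Bystander: translucent wash bottle with a bent spout, 72 mm across, 180 mm tall. Origin: centre of its underside.
- tissue_roll: Bystander: paper tissue roll standing on end, 110 mm across, 100 mm tall. Origin: centre of its underside.
- beaker: Bystander: small glass beaker, 66 mm across, 75 mm tall. Origin: centre of its underside.
- reagent: Bystander: amber glass jar with a white lid, 56 mm across, 120 mm tall. Origin: centre of its underside.
- pipette: Bystander: pipette lying down, about 260 mm long, 26 mm thick. Origin: centre of its underside.

How it is judged:
By the outcome, as a careful person would: the job done as asked, in the order asked, and still so for the second after the job is handed in, with the robot touching nothing.
Of cuvette0, cuvette1, cuvette2, cuvette3 only 2 to 4 are there at a start; the rules pass over those that are not, and their reading is None.
At some moment in a run one of turret may be knocked a few centimetres aside while the robot is not near it.
It also fails if it takes over 210 s, if anything falls off the work surface, if the arm or the gripper's body presses on something with over 40 N, if the wrist force passes 120 N, or if a joint passes its speed limit or range.

## Working session

There is one attempt and no reset: what is moved stays moved. The work goes in short steps, Python scripts to look and compute and a tool call to move; the robot and the scene stay as the last step left them, time stands still between calls to the robot, and variables do not carry over. Pictures are saved under pics/ and viewed, about 12 in all and at most 16, crops included, and the job is handed in when it is done.

Besides the shell and the picture viewer there is one more tool, called after "Call:" as a command line: name --argument value ..., lists and objects as JSON in quotes. send_rows: Moves the arm, as the interface text tells. Its arguments: {"type":"object","properties":{"series":{"type":"string"},"fingers":{"type":"number"}},"required":["series"]}

```bash
mkdir -p pics
cat > h.py <<'E'
import numpy as np, cv2
from workcell import robot
from scipy.spatial.transform import Rotation as R
def grab(n):
    f=robot.grab_frame(n); np.savez(f'{n}.npz',**f); return f
def load(n): return dict(np.load(f'{n}.npz'))
def save(f,name,crop=None,s=1):
    im=f['color'][:,:,::-1]
    if crop: im=im[crop[1]:crop[3],crop[0]:crop[2]]
    cv2.imwrite(f'pics/{name}.png',cv2.resize(im,None,fx=s,fy=s,interpolation=cv2.INTER_CUBIC))
def ray(f,u,v):
    K=f['K'];k=float(f['k1']);d=np.array([(u-K[0,2])/K[0,0],(v-K[1,2])/K[1,1]]);s=d.copy()
    for _ in range(20): s=d/(1+k*(s@s))
    return np.append(s,1)
def w(f,u,v,z=None):
    """world point: at height z, or by depth"""
    Rm=R.from_rotvec(f['rvec'].ravel()).as_matrix();t=f['tvec'].ravel();r=ray(f,u,v);c=-Rm.T@t
    d=Rm.T@r
    if z is None: return c+d*f['range_z'][int(round(v)),int(round(u))]
    return c+d*(z-c[2])/d[2]
def px(f,P):
    Rm=R.from_rotvec(f['rvec'].ravel()).as_matrix();p=Rm@np.array(P)+f['tvec'].ravel();s=p[:2]/p[2]
    s=s*(1+float(f['k1'])*(s@s));K=f['K'];return np.array([K[0,0]*s[0]+K[0,2],K[1,1]*s[1]+K[1,2]])
def cloud(f):
    H,W=f['range_z'].shape;uu,vv=np.meshgrid(np.arange(W),np.arange(H));K=f['K'];k=float(f['k1'])
    D=np.stack([(uu-K[0,2])/K[0,0],(vv-K[1,2])/K[1,1]],-1);s=D.copy()
    for _ in range(20): s=D/(1+k*(s**2).sum(-1,keepdims=True))
    z=f['range_z'];P=np.dstack([s*z[...,None],z])
    Rm=R.from_rotvec(f['rvec'].ravel()).as_matrix();P=(P-f['tvec'].ravel())@Rm
    P[z==0]=np.nan;return P
def tool(P,yaw=None):
    """shift (cm) in tool axes to world TCP P, from present pose"""
    o=robot.observe();T=R.from_rotvec(o['eef_rot']).as_matrix()
    s=T.T@(np.array(P)-o['eef_pos'])*100
    cur=np.arctan2(T[1,1],T[0,1])  # direction of jaw (tool y)
    r=None
    if yaw is not None: # desired jaw axis direction, world; tool z down -> turn = -(delta)
        d=(yaw-cur+np.pi/2)%np.pi-np.pi/2; r=-d
    print('shift cm',np.round(s,2),'turn',r,'jaw yaw',round(cur,4),'q6',round(o['joint_pos'][5],3),'t',o['t'])
E
python3 - <<'E'
from h import *
for n in('top','side'):
    f=grab(n);save(f,n+'0',s=1.4);print(n,f['K'],f['k1'],f['rvec'],f['tvec'])
o=robot.observe();print(o);print(R.from_rotvec(o['eef_rot']).as_matrix())
E
```

```text
top [[533.44976308   0.         273.799736  ]
 [  0.         533.44976308 219.33796476]
 [  0.           0.           1.        ]] -0.1988587030004899 [ 2.12316913 -2.15783243  0.17361627] [-0.14422027  0.56694989  1.15492126]
side [[437.00261724   0.         277.56393382]
 [  0.         437.00261724 210.42761294]
 [  0.           0.           1.        ]] -0.013214003053883165 [ 2.41118224 -0.51102269  0.19059617] [-0.54862292  0.15273322  0.95790379]
{'t': 0.1, 'joint_pos': array([ 1.18298008e+00,  4.23747943e-01,  1.63061065e+00, -6.92592570e-06,
        1.08857887e+00, -1.89716483e-02]), 'qvel': array([ 5.46476494e-04, -2.98773121e-03, -1.49883259e-03,  3.74610046e-05,
        1.03604564e-03, -1.29269245e-03]), 'joint_efforts': array([-2.57909633e-04, -5.45611060e+01, -2.74325305e+01,  6.44113217e-02,
        1.88233849e-02, -4.78204834e-05]), 'eef_pos': array([0.22510959, 0.58252032, 0.22199086]), 'eef_rot': array([-5.76047256e-01, -3.08805776e+00,  2.07064753e-03]), 'contact_force': array([ 0.14805916,  0.06410665, -0.4138361 ]), 'wrist_torque': array([ 0.0029941 ,  0.00828794, -0.00439215]), 'opening': 0.08786911342430873}
[[-9.32745687e-01  3.60534645e-01 -5.02882641e-04]
 [ 3.60534995e-01  9.32744853e-01 -1.24725939e-03]
 [ 1.93809739e-05 -1.34468261e-03 -9.99999096e-01]]
```

View pics/top0.png

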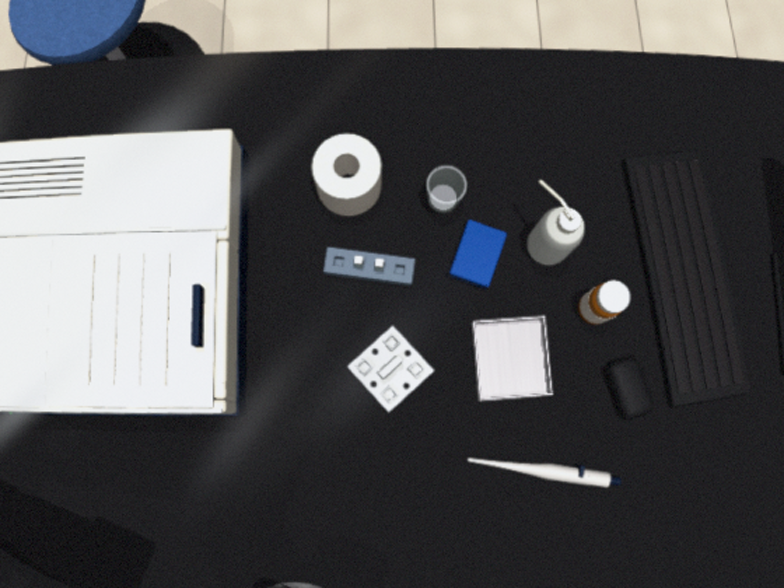

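View pics/side0.png

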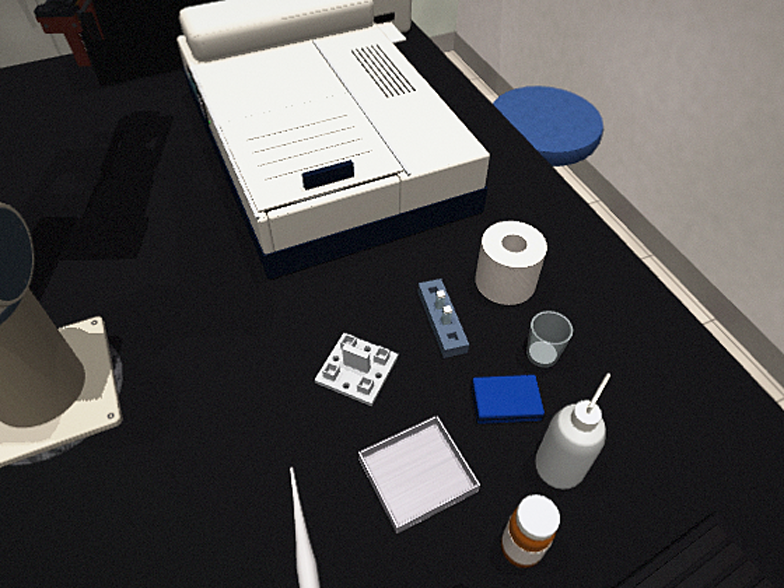

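The top view shows the cover handle at about (197,315), the stand at (369,265) with two cuvettes in its middle holes, the turret at (391,368) and the tray at (512,358), all in 1.4x pixels. Next I'll measure these.

Run:
```python
from h import *
f=load('top');P=cloud(f);z=P[...,2]
def rect(m,name):
    q=P[m][:,:2].astype(np.float32);r=cv2.minAreaRect(q);print(name,len(q),np.round(q.mean(0),4),'rect',np.round(r[0],4),np.round(r[1],4),round(r[2],2),'z',np.round(np.nanmedian(P[m][:,2]),4))
c=f['color'].astype(int);vv,uu=np.mgrid[:420,:560];U=uu*1.4;V=vv*1.4
box=lambda a,b,cc,d:(U>a)&(U<cc)&(V>b)&(V<d)
rect(box(180,270,215,360)&(z>.165),'handle')
rect(box(318,240,420,290)&(z>.015)&(z<.03),'stand')
rect(box(318,240,420,290)&(z>.04),'cuvs')
rect(box(340,320,440,415)&(z>.006),'turret')
rect(box(340,320,440,415)&(z>.045)&(z<.07),'fin')
rect(box(465,310,558,405)&(z>.018),'tray')
rect(box(190,125,250,420)&(z>.12),'wallend')
# by pixel at known heights
for n,pts,h in [('turret corners',[(391,326),(434,370),(389,412),(347,368)],.01),('holes',[(407,352),(406,386),(373,384),(375,351)],.01),('stand',[(327,248),(414,257),(412,284),(324,273)],.024),('cuv',[(359,260),(379,263)],.056),('handle',[(197,286),(197,346)],.18),('instr top right',[(237,400),(229,240)],.144),('tray',[(473,319),(546,316),(552,396),(480,401)],.024)]:
    print(n,[np.round(w(f,a/1.4,b/1.4,h)[:2],4) for a,b in pts])
g=load('side');print(px(g,[.6,.3,.1])*1.4)
```

```text
handle 341 [0.5372 0.1172] rect [0.5375 0.1183] [0.0136 0.0889] 89.85 z 0.1799
stand 994 [ 0.6374 -0.1299] rect [ 0.6387 -0.1293] [0.1465 0.0438] 80.69 z 0.0246
cuvs 77 [ 0.6379 -0.1294] rect [ 0.6386 -0.1298] [0.0463 0.0134] 81.6 z 0.0556
turret 1878 [ 0.4683 -0.1625] rect [ 0.4682 -0.1672] [0.1541 0.1452] 89.04 z 0.0114
fin 116 [ 0.4682 -0.1621] rect [ 0.4685 -0.1622] [0.012  0.0442] 40.36 z 0.0567
tray 344 [ 0.4829 -0.3622] rect [ 0.4818 -0.3617] [0.1296 0.1209] 3.03 z 0.0241
wallend 5912 [0.6154 0.1059] rect [0.6172 0.1066] [0.4407 0.0665] 1.62 z 0.1461
turret corners [array([ 0.5384, -0.1657]), array([ 0.4645, -0.2348]), array([ 0.3974, -0.16  ]), array([ 0.4702, -0.0925])]
holes [array([ 0.4949, -0.1912]), array([ 0.4392, -0.1884]), array([ 0.4434, -0.1346]), array([ 0.4974, -0.1387])]
stand [array([ 0.6687, -0.0616]), array([ 0.651 , -0.2056]), array([ 0.6056, -0.2013]), array([ 0.6264, -0.0565])]
cuv [array([ 0.6402, -0.1154]), array([ 0.6347, -0.1476])]
handle [array([0.5782, 0.1166]), array([0.4909, 0.1147])]
instr top right [array([0.4149, 0.0628]), array([0.655 , 0.0783])]
tray [array([ 0.5458, -0.2999]), array([ 0.5487, -0.4215]), array([ 0.417 , -0.4255]), array([ 0.4119, -0.307 ])]
[326.8123175  138.08463361]
```

Run:
```python
from h import *
tool([.537,.1165,.222],np.radians(91.6))
```

```text
shift cm [-4.589e+01 -3.222e+01  4.000e-02] turn -0.39676664249592575 jaw yaw 1.202 q6 -0.019 t 0.1
```

Call:
send_rows --series "-4.6 -3.2 0 -0.04; -9.2 -6.4 0 -0.08; -13.8 -9.7 0 -0.12; -18.4 -12.9 0 -0.16; -23 -16.1 0 -0.2; -27.5 -19.3 0 -0.24; -32 -22.5 0 -0.28; -36.7 -25.8 0 -0.32; -41.3 -29 0 -0.36; -45.9 -32.2 0 -0.397; -45.9 -32.2 0 -0.397; -45.9 -32.2 0 -0.397" --fingers 0.4

```text
t: 1.6
eef_pos: [0.5365, 0.1168, 0.222]
eef_rot: [0.042, -3.14, 0.002]
contact_force: [-0.3, 0.4, -0.5]
opening: 0.0529
```

Run:
```python
from h import *
tool([.537,.1165,.157],np.radians(91.6))
```

```text
shift cm [-0.06 -0.03  6.5 ] turn -0.0009097224756335898 jaw yaw 1.5978 q6 -1.404 t 1.6
```

Call:
send_rows --series "0 0 2.5 0; 0 0 5 0; 0 0 6.5 0; 0 0 6.5 0"

```text
t: 2.1
eef_pos: [0.5352, 0.1175, 0.1561]
eef_rot: [0.045, -3.137, 0.002]
contact_force: [0.7, -0.2, -0.2]
opening: 0.0528
```

Call:
send_rows --series "0 0 0 0; 0 0 0 0; 0 0 0 0; 0 0 0 0; 0 0 0 0; 0 0 0 0" --fingers 1

```text
t: 2.85
eef_pos: [0.5354, 0.1176, 0.1564]
eef_rot: [0.043, -3.138, 0.002]
contact_force: [-0.9, -0.1, 3.2]
opening: 0.012
```

Call:
send_rows --series "0 1 0 0; 0 3 0 0; 0 5.5 0 0; 0 8 0 0; 0 10.5 0 0; 0 13 0 0; 0 15.5 0 0; 0 17.5 0 0; 0 19 0 0; 0 20 0 0; 0 20.5 0 0; 0 20.5 0 0"

```text
t: 4.35
eef_pos: [0.5354, 0.3252, 0.1565]
eef_rot: [-0.044, 3.133, 0.004]
contact_force: [23.5, 1.5, -13.7]
opening: 0.0116
```

Call:
send_rows --series "0 0.3 0 0; 0 0.6 0 0; 0 0.9 0 0; 0 0.9 0 0"

```text
t: 4.85
eef_pos: [0.5356, 0.3352, 0.1565]
eef_rot: [-0.045, 3.131, 0.005]
contact_force: [6.6, -0.8, -2.5]
opening: 0.0122
```

Call:
send_rows --series "-0.02 0.4 0 0; -0.04 0.8 0 0; -0.06 1.2 0 0; -0.06 1.2 0 0"

```text
t: 5.35
eef_pos: [0.5355, 0.3396, 0.1563]
eef_rot: [-0.048, 3.134, -0.017]
contact_force: [6.4, -36.0, 13.5]
opening: 0.0119
```

Call:
send_rows --series "0 -0.2 0 0; 0 -0.2 0 0; 0 -0.2 0 0; 0 -0.2 -2 0; 0 -0.2 -5 0; 0 -0.2 -9 0; 5 2 -10 0; 10 6 -10 0; 15 10 -10 0; 20 14 -10 0; 23 16 -10 0; 23 16 -10 0" --fingers 0.4

```text
t: 6.85
eef_pos: [0.2976, 0.4954, 0.2544]
eef_rot: [-0.055, 3.133, -0.014]
contact_force: [0.3, 0.5, 0.6]
opening: 0.0528
```

Run:
```python
from h import *
f=grab('top');g=grab('side')
a=px(f,[.535,.22,.09]);b=px(g,[.535,.22,.09]);print(a,b,px(f,[.47,-.16,.03]))
A=cv2.resize(f['color'][int(a[1])-75:int(a[1])+75,max(0,int(a[0])-75):int(a[0])+75],None,fx=4,fy=4,interpolation=cv2.INTER_CUBIC)
cv2.imwrite('pics/c1.png',A[:,:,::-1]);print('top off',max(0,int(a[0])-75),int(a[1])-75)
B=cv2.resize(g['color'][int(b[1])-75:int(b[1])+75,int(b[0])-75:int(b[0])+75],None,fx=4,fy=4,interpolation=cv2.INTER_CUBIC)
cv2.imwrite('pics/c2.png',B[:,:,::-1]);print('side off',int(b[0])-75,int(b[1])-75)
```

```text
[104.43196096 232.05948029] [221.1761225  124.68872192] [277.40915223 261.78963206]
top off 29 157
side off 146 49
```

View pics/c1.png

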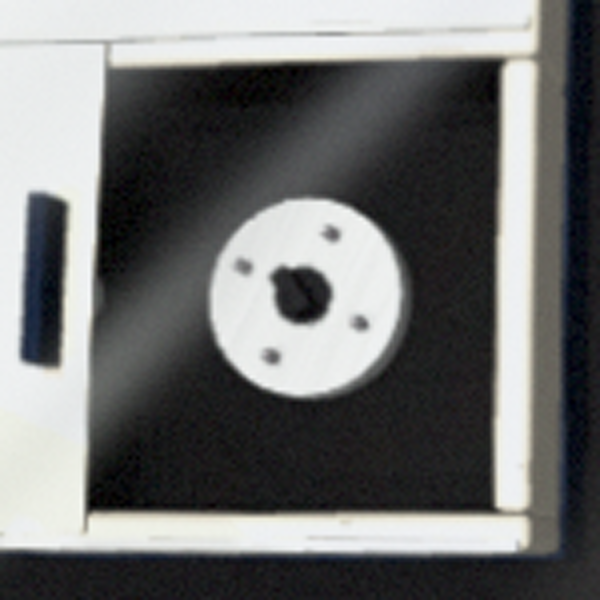

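View pics/c2.png

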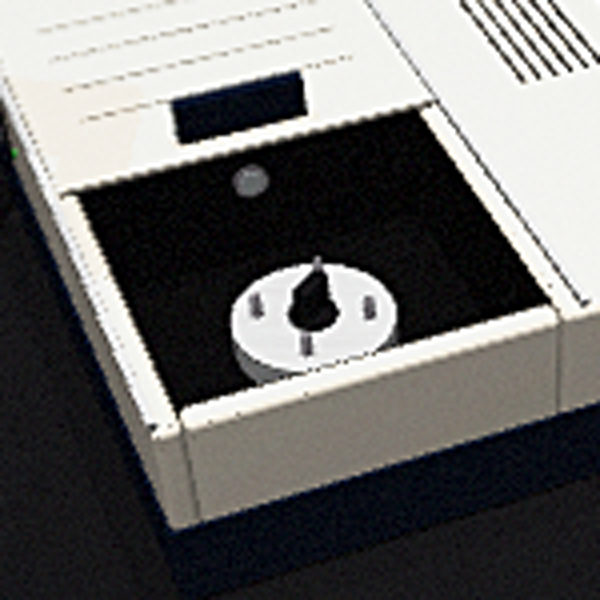

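The crops show the open compartment. The drive disc is centred near (305,297), with studs at (332,232), (243,265), (271,356) and (361,323), and the black plug at (302,294). Next I'll compute positions and the plug's yaw.

Run:
```python
from h import *
f=load('top');g=load('side')
S=lambda X,o:(X+.5)/4-.5+o
for z in(.083,.09):
    p=np.array([w(f,S(a,29),S(b,157),z)[:2] for a,b in[(332,232),(243,265),(271,356),(361,323)]])
    print('top',z,np.round(p,4).tolist(),p.mean(0),[np.degrees(np.arctan2(*(q-p.mean(0))[::-1]))%90 for q in p],np.linalg.norm(p-p.mean(0),axis=1))
    p=np.array([w(g,S(a,146),S(b,49),z)[:2] for a,b in[(257,305),(318,265),(370,307),(306,343)]])
    print('side',z,np.round(p,4).tolist(),p.mean(0),[np.degrees(np.arctan2(*(q-p.mean(0))[::-1]))%90 for q in p],np.linalg.norm(p-p.mean(0),axis=1))
print('disc',w(f,S(305.5,29),S(297.5,157),.074))
for n,F in(('t',f),('s',g)):
    P=cloud(F);m=(abs(P[...,0]-.535)<.025)&(abs(P[...,1]-.225)<.025)&(P[...,2]>.094)&(P[...,2]<.115)
    q=P[m];print(n,len(q));
    if len(q)>8:
        r=cv2.minAreaRect(q[:,:2].astype(np.float32));print(q.mean(0),r); e=np.linalg.svd(q[:,:2]-q[:,:2].mean(0))[2][0];print(np.degrees(np.arctan2(e[1],e[0]))%180)
A=f['color'][215:248,88:122].astype(float);A=np.clip(A*3,0,255).astype(np.uint8)
B=g['color'][105:138,208:242].astype(float);B=np.clip(B*3,0,255).astype(np.uint8)
cv2.imwrite('pics/c3.png',cv2.resize(np.hstack([A,B])[:,:,::-1],None,fx=11,fy=11,interpolation=cv2.INTER_CUBIC))
```

```text
top 0.083 [[0.5749, 0.2069], [0.5571, 0.258], [0.5059, 0.24], [0.5237, 0.1888]] [0.54040637 0.22342062] [np.float64(64.40489948838093), np.float64(64.2625401372997), np.float64(64.35051198331323), np.float64(64.30366368720424)] [0.03821355 0.03843514 0.03824109 0.03847138]
side 0.083 [[0.5094, 0.2397], [0.5608, 0.2631], [0.5776, 0.2075], [0.5265, 0.1903]] [0.54358406 0.22513073] [np.float64(66.97681920670203), np.float64(65.55739373514528), np.float64(62.56978066011421), np.float64(63.861326774708616)] [0.03719204 0.04166049 0.03837988 0.03875582]
top 0.09 [[0.5737, 0.2047], [0.556, 0.2556], [0.5051, 0.2376], [0.5228, 0.1867]] [0.5393993  0.22115662] [np.float64(64.40489948838098), np.float64(64.2625401372996), np.float64(64.35051198331325), np.float64(64.30366368720411)] [0.03798038 0.03820062 0.03800775 0.03823664]
side 0.09 [[0.5074, 0.2313], [0.5584, 0.2545], [0.5751, 0.1994], [0.5244, 0.1824]] [0.54130878 0.2168821 ] [np.float64(66.97681920670215), np.float64(65.55739373514534), np.float64(62.569780660114226), np.float64(63.86132677470867)] [0.03684857 0.04127576 0.03802544 0.03839791]
disc [0.53961073 0.22391081 0.074     ]
t 73
[0.53945561 0.22380885 0.10208614] ((0.5391368269920349, 0.22426344454288483), (0.028811290860176086, 0.012524641118943691), 39.24626922607422)
37.45736861259272
s 51
[0.54160773 0.22174626 0.10079578] ((0.5428247451782227, 0.2234480232000351), (0.030701395124197006, 0.01219415757805109), 39.473602294921875)
37.95032127367412
```

View pics/c3.png

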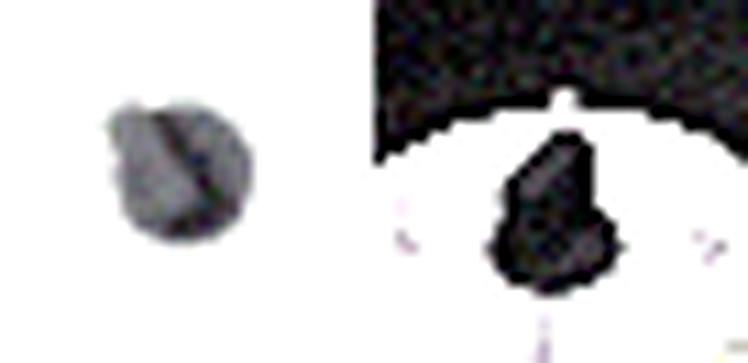

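The plug's grip is long along about 38°, and the depth and image readings agree. The drive is at (0.540, 0.2235) with yaw 64.3°.

Run:
```python
from h import *
print(robot.observe()['joint_pos'],R.from_rotvec(robot.observe()['eef_rot']).as_matrix().round(4))
tool([.5395,.2238,.22],np.radians(128.5))
```

```text
[ 1.01102808  0.32117137  1.70554744 -0.01338836  1.11854759 -0.58609869] [[-0.9994 -0.0322  0.0083]
 [-0.0322  0.9994 -0.0095]
 [-0.008  -0.0097 -0.9999]]
shift cm [-23.05 -27.74   3.85] turn -0.6397873307606301 jaw yaw 1.603 q6 -0.586 t 6.95
```

Call:
send_rows --series "-4 -4.6 0 -0.1; -8 -9.2 0 -0.2; -12 -13.9 0 -0.3; -16 -18.5 0 -0.4; -20 -23.1 1.5 -0.5; -23 -27.7 3.8 -0.6; -23.05 -27.75 3.8 -0.64; -23.05 -27.75 3.8 -0.64; -23.05 -27.75 3.8 -0.64" --fingers 0.66

```text
t: 8.07
eef_pos: [0.5398, 0.2235, 0.2211]
eef_rot: [-1.033, 2.961, -0.018]
contact_force: [-0.1, -0.2, -0.4]
opening: 0.0297
```

Run:
```python
from h import *
tool([.5395,.2238,.081],np.radians(128.5))
```

```text
shift cm [ 0.03  0.22 14.01] turn -0.0009354384785211778 jaw yaw 2.2418 q6 -1.856 t 8.075
```

Call:
send_rows --series "0 0 3.5 0; 0 0.1 7 0; 0 0.2 10 0; 0 0.2 12.5 0; 0 0.2 14 0; 0 0.2 14 0; 0 0.2 14 0"

```text
t: 8.95
eef_pos: [0.5405, 0.2242, 0.082]
eef_rot: [-1.032, 2.96, -0.018]
contact_force: [-0.5, 0.6, 0.2]
opening: 0.03
```

Call:
send_rows --series "0 0 0 0; 0 0 0 0; 0 0 0 0; 0 0 0 0; 0 0 0 0" --fingers 1

```text
t: 9.57
eef_pos: [0.541, 0.2245, 0.0829]
eef_rot: [-1.032, 2.959, -0.018]
contact_force: [-0.8, 0.2, 5.2]
opening: 0.012
```

Call:
send_rows --series "0 0 -0.5 0; 0 0 -1 0; 0 0 -1.5 0; 0 0 -2.5 0; 0 0 -4.5 0; 0 0 -7 0; 0 0 -10 0; 0 0 -13 0; 0 0 -16 0; 0 0 -16 0"

```text
t: 10.82
eef_pos: [0.5407, 0.2263, 0.2461]
eef_rot: [-1.03, 2.953, -0.018]
contact_force: [-0.0, -0.2, 0.3]
opening: 0.0117
```

Run:
```python
from h import *
tool([.482,-.362,.23]);tool([.482,-.362,.05])
```

```text
shift cm [ 41.19 -42.4    1.86] turn None jaw yaw 2.2418 q6 -1.853 t 10.825
shift cm [ 41.36 -42.12  19.86] turn None jaw yaw 2.2418 q6 -1.853 t 10.825
```

Call:
send_rows --series "3.4 -3.5 0 0.1; 6.9 -7.1 0 0.2; 10.3 -10.6 0 0.3; 13.7 -14.1 0.5 0.4; 17.2 -17.7 1 0.5; 20.6 -21.2 1.5 0.6; 24 -24.7 2 0.7; 27.5 -28.3 2 0.8; 31 -31.8 2 0.9; 34.4 -35.3 2 1.0; 37.8 -38.9 2 1.1; 41.2 -42.4 2 1.2"

```text
t: 12.32
eef_pos: [0.481, -0.3634, 0.2276]
eef_rot: [0.822, 3.015, -0.001]
contact_force: [-0.3, -0.7, -0.2]
opening: 0.0118
```

Run:
```python
from h import *
tool([.482,-.362,.038])
```

```text
shift cm [ 0.3   0.11 18.96] turn None jaw yaw 1.0382 q6 -1.711 t 12.325
```

Call:
send_rows --series "0.3 0 4 0; 0.3 0 8.5 0; 0.3 0 13 0; 0.3 0 16.5 0; 0.3 0 18.2 0; 0.3 0 18.9 0; 0.3 0 18.9 0; 0.3 0 18.9 0"

```text
t: 13.32
eef_pos: [0.4822, -0.3635, 0.0398]
eef_rot: [0.822, 3.013, -0.003]
contact_force: [0.1, -0.5, -1.1]
opening: 0.0117
```

Call:
send_rows --series "0 0 0 0; 0 0 0 0; 0 0 0 0; 0 0 0 0; 0 0 -2 0; 0 0 -5 0; 0 0 -10 0; 0 0 -15 0; 0 0 -19 0; 0 0 -19 0" --fingers 0.5

```text
t: 14.58
eef_pos: [0.4805, -0.3635, 0.2348]
eef_rot: [0.82, 3.006, -0.008]
contact_force: [-0.5, 0.1, 1.1]
opening: 0.0439
```

Run:
```python
from h import *
f=grab('top');g=grab('side');P=cloud(f);z=P[...,2]
for lo,hi in((.006,.02),(.045,.07)):
    m=(abs(P[...,0]-.47)<.1)&(abs(P[...,1]+.16)<.1)&(z>lo)&(z<hi);q=P[m][:,:2].astype(np.float32)
    if len(q)>20: print(lo,len(q),q.mean(0),cv2.minAreaRect(q))
im=np.hstack([cv2.resize(f['color'][215:315,235:335],(400,400),interpolation=cv2.INTER_CUBIC),cv2.resize(g['color'][225:325,200:300],(400,400),interpolation=cv2.INTER_CUBIC)])
cv2.imwrite('pics/t1.png',im[:,:,::-1])
cv2.imwrite('pics/s1.png',cv2.resize(g['color'],None,fx=1.2,fy=1.2)[:,:,::-1])
```

```text
0.006 1604 [ 0.46812904 -0.16166818] ((0.4712717533111572, -0.16030848026275635), (0.19696612656116486, 0.197055384516716), 0.34761515259742737)
0.045 115 [ 0.46833998 -0.16218048] ((0.4687845706939697, -0.1621953397989273), (0.012336038053035736, 0.044073037803173065), 40.548912048339844)
```

View pics/t1.png

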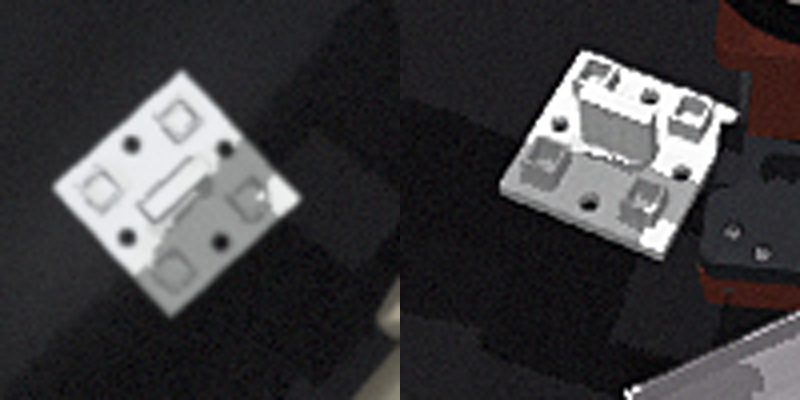

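View pics/s1.png

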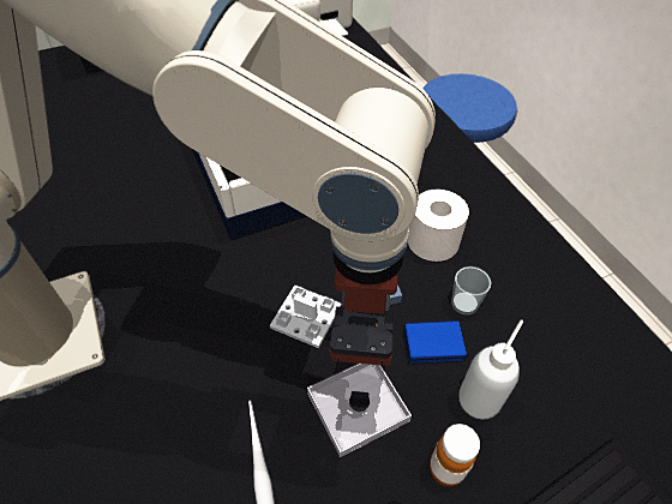

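Run:
```python
from h import *
f=load('top');S=lambda X,o:(X+.5)/4-.5+o
p=np.array([w(f,S(a,235),S(b,215),.010)[:2] for a,b in[(225,149),(131,145),(127,238),(221,242)]]);c=p.mean(0)
print(c,[np.degrees(np.arctan2(*(q-c)[::-1]))%90 for q in p],np.linalg.norm(p-c,axis=1))
tool([.4685,-.162,.20],np.radians(40.5))
```

```text
[ 0.46880709 -0.16294852] [np.float64(41.25836307145601), np.float64(41.895586071844576), np.float64(41.41448851954192), np.float64(41.73772217243652)] [0.03800666 0.03795789 0.03790135 0.03785359]
shift cm [11.09 16.71  2.89] turn 0.33148631975143394 jaw yaw 1.0383 q6 -1.712 t 14.675
```

Call:
send_rows --series "3 4.5 0.5 0.1; 6 9 1 0.2; 9 13.5 2 0.3; 11.1 16.6 2.9 0.317; 11.1 16.6 2.9 0.317; 11.1 16.6 2.9 0.317"

```text
t: 15.42
eef_pos: [0.4677, -0.1632, 0.1994]
eef_rot: [1.286, 2.846, 0.001]
contact_force: [-0.5, 0.4, 1.0]
opening: 0.0438
```

Run:
```python
from h import *
tool([.4687,-.1625,.026],np.radians(41.4))
```

```text
shift cm [ 0.28 -0.02 17.34] turn -0.00043134021303803394 jaw yaw 0.7221 q6 -1.081 t 15.425
```

Call:
send_rows --series "0.2 0 5 0; 0.2 0 10 0; 0.3 0 14 0; 0.3 0 16.3 0; 0.3 0 17.3 0; 0.3 0 17.3 0; 0.3 0 17.3 0"

```text
t: 16.3
eef_pos: [0.4695, -0.1628, 0.0272]
eef_rot: [1.286, 2.844, 0.001]
contact_force: [-0.1, 0.7, 0.1]
opening: 0.044
```

Call:
send_rows --series "0 0 0 0; 0 0 0 0; 0 0 0 0; 0 0 0 0; 0 0 0 0; 0 0 0 0" --fingers 1

```text
t: 17.05
eef_pos: [0.4695, -0.1629, 0.0276]
eef_rot: [1.285, 2.844, 0.001]
contact_force: [-1.7, -0.1, 5.2]
opening: 0.012
```

Call:
send_rows --series "0 0 -1 0; 0 0 -4 0; 0 0 -8 0; 0 0 -12.5 0; 0 0 -17 0; 0 0 -20.5 0; 0 0 -20.5 0; 0 0 -20.5 0"

```text
t: 18.05
eef_pos: [0.4646, -0.1608, 0.2313]
eef_rot: [1.286, 2.846, 0.001]
contact_force: [-0.3, 0.6, -4.6]
opening: 0.0118
```

Run:
```python
from h import *
tool([.5408,.2233,.232],np.radians(64.3))
```

```text
shift cm [23.79 31.11 -0.22] turn -0.40020969113854155 jaw yaw 0.722 q6 -1.078 t 18.05
```

Call:
send_rows --series "2.4 3.1 0 -0.04; 4.8 6.2 0 -0.08; 7.9 10.4 0 -0.13; 11 14.5 0 -0.18; 14.2 18.6 0 -0.24; 17.4 22.8 0 -0.3; 20.6 27 0 -0.35; 22.5 29.5 0 -0.39; 23.8 31.1 -0.2 -0.4; 23.8 31.1 -0.2 -0.4; 23.8 31.1 -0.2 -0.4"

```text
t: 19.42
eef_pos: [0.5401, 0.2223, 0.231]
eef_rot: [0.697, 3.046, -0.007]
contact_force: [0.1, 0.5, -3.5]
opening: 0.0119
```

Run:
```python
from h import *
tool([.5408,.2233,.125],np.radians(64.3))
```

```text
shift cm [ 0.16  0.13 10.6 ] turn -0.0011977511367695648 jaw yaw 1.121 q6 -0.737 t 19.425
```

Call:
send_rows --series "0.1 0.1 3 0; 0.15 0.1 6 0; 0.15 0.15 8.5 0; 0.15 0.15 10 0; 0.15 0.15 10.5 0; 0.15 0.15 10.5 0; 0.15 0.15 10.5 0"

```text
t: 20.3
eef_pos: [0.5416, 0.2236, 0.127]
eef_rot: [0.697, 3.045, -0.006]
contact_force: [-0.7, -0.4, -4.0]
opening: 0.0118
```

Run:
```python
from h import *
tool([.5408,.2233,.1016],np.radians(64.3))
```

```text
shift cm [ 0.11 -0.06  2.53] turn -0.0012619380648133394 jaw yaw 1.121 q6 -0.731 t 20.3
```

Call:
send_rows --series "0.1 0 0.6 0; 0.1 0 1 0; 0.1 0 1.3 0; 0.1 0 1.6 0; 0.1 0 1.9 0; 0.1 0 1.9 0"

```text
t: 21.05
eef_pos: [0.5409, 0.2238, 0.1076]
eef_rot: [0.697, 3.045, -0.006]
contact_force: [1.2, -0.4, -4.2]
opening: 0.0117
```

Already 12 mm onto the studs, with no extra force.

Call:
send_rows --series "0 0 0.3 0; 0 0 0.5 0; 0 0 0.65 0; 0 0 0.75 0; 0 0 0.75 0"

```text
t: 21.68
eef_pos: [0.5409, 0.2237, 0.1015]
eef_rot: [0.697, 3.045, -0.006]
contact_force: [-6.4, -2.9, 11.0]
opening: 0.0123
```

Call:
send_rows --series "0 0 0 0; 0 0 0 0; 0 0 0 0; 0 0 0 0; 0 0 -2 0; 0 0 -6 0; 0 0 -11 0; 0 0 -15 0; 0 0 -15 0" --fingers 0.5

```text
t: 22.8
eef_pos: [0.5403, 0.2257, 0.255]
eef_rot: [0.695, 3.04, -0.0]
contact_force: [-0.1, 0.3, 0.3]
opening: 0.0442
```

Run:
```python
from h import *
tool([.38,-.02,.25])
```

```text
shift cm [  3.76 -29.09   0.27] turn None jaw yaw 1.1211 q6 -0.732 t 22.8
```

Call:
send_rows --series "0.4 -2.9 0 0.1; 0.8 -6 0 0.2; 1.2 -9 0 0.3; 1.6 -12 0 0.4; 2 -15 0 0.5; 2.4 -18 0 0.6; 2.8 -21 0 0.7; 3.2 -24 0 0.8; 3.5 -27 0 0.9; 3.8 -29 0 1.0; 3.8 -29 0 1.1; 3.8 -29 0 1.2"

```text
t: 24.3
eef_pos: [0.3792, -0.0193, 0.2517]
eef_rot: [2.299, 2.115, 0.018]
contact_force: [-0.4, 0.0, 0.9]
opening: 0.044
```

Run:
```python
from h import *
f=grab('top');g=grab('side')
a=px(f,[.54,.224,.09]).astype(int)-40;b=px(g,[.54,.224,.09]).astype(int)-40;c=px(f,[.638,-.13,.04]).astype(int)-40;print(a,b,c)
cr=lambda F,o:cv2.resize(F['color'][o[1]:o[1]+80,o[0]:o[0]+80],(400,400),interpolation=cv2.INTER_CUBIC)
cv2.imwrite('pics/u1.png',np.hstack([cr(f,a),cr(g,b)])[:,:,::-1])
cv2.imwrite('pics/u2.png',cr(f,c)[:,:,::-1])
P=cloud(f);z=P[...,2]
m=(abs(P[...,0]-.54)<.05)&(abs(P[...,1]-.224)<.05)&(z>.12)&(z<.14);q=P[m][:,:2].astype(np.float32)
print('fin',len(q),q.mean(0),cv2.minAreaRect(q) if len(q)>5 else 0,np.median(z[m]))
m=(abs(P[...,0]-.64)<.04)&(abs(P[...,1]+.13)<.05)&(z>.045)&(z<.07);q=P[m]
for s in(q[q[:,1]>-.13],q[q[:,1]<=-.13]): print('cuv',len(s),s.mean(0),cv2.minAreaRect(s[:,:2].astype(np.float32)))
```

```text
[ 62 189] [182  83] [223 148]
fin 130 [0.5409758  0.22143276] ((0.541153609752655, 0.2231227159500122), (0.013512425124645233, 0.042071789503097534), 62.590187072753906) 0.12950286309172515
cuv 36 [ 0.6407151  -0.11320581  0.05534292] ((0.6410834789276123, -0.11330331861972809), (0.011404524557292461, 0.012808477506041527), 88.01028442382812)
cuv 38 [ 0.63520803 -0.1467816   0.05469587] ((0.6354880928993225, -0.14707651734352112), (0.01129342895001173, 0.011888718232512474), 89.04695892333984)
```

View pics/u1.png

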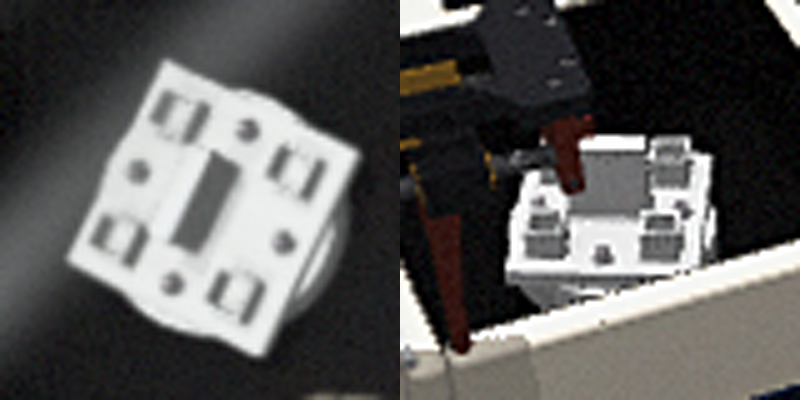

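View pics/u2.png

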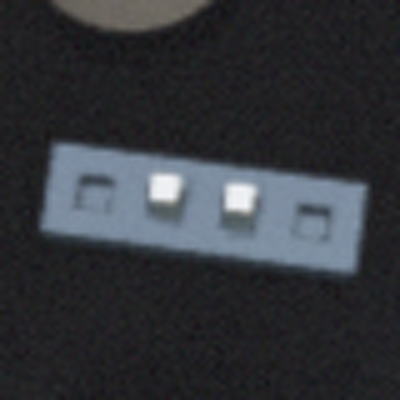

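The turret is seated with its studs showing through all four holes. The pocket rims are near (180,117), (300,171), (236,299) and (119,241). The stand holds two cuvettes, with stoppers at (165,190) and (240,199).

Run:
```python
from h import *
f=load('top');S=lambda X,o:(X+.5)/5-.5+o
def go(n,pts,z,o):
    p=np.array([w(f,S(a,o[0]),S(b,o[1]),z)[:2] for a,b in pts]);c=p.mean(0)
    print(n,p.round(4).tolist(),c.round(4),[round(np.degrees(np.arctan2(*(q-c)[::-1]))%90,1) for q in p],np.linalg.norm(p-c,axis=1).round(4))
go('pockets',[(180,117),(300,171),(236,299),(119,241)],.102,(62,189))
go('plate',[(166,60),(361,152),(263,357),(66,261)],.084,(62,189))
go('cuv',[(166,188),(241,197)],.056,(223,148))
go('stand',[(54,142),(368,184),(357,275),(41,235)],.024,(223,148))
# automatic stopper: bright threshold centroid
c=f['color'].min(2);sub=c[148:228,223:303]>190
n,l,st,ce=cv2.connectedComponentsWithStats(sub.astype(np.uint8))
for k in range(1,n):
    if st[k,4]>10: print('blob',st[k],ce[k],w(f,ce[k][0]+223,ce[k][1]+148,.056))
tool([.6385,-.1135,.15],np.radians(-9))
```

```text
pockets [[0.578, 0.2333], [0.5531, 0.1779], [0.4975, 0.2052], [0.5234, 0.2594]] [0.538 0.219] [np.float64(19.8), np.float64(20.3), np.float64(18.7), np.float64(19.9)] [0.0425 0.0437 0.0428 0.043 ]
plate [[0.6073, 0.247], [0.564, 0.1556], [0.4737, 0.1979], [0.5171, 0.2905]] [0.5405 0.2227] [np.float64(20.0), np.float64(19.3), np.float64(20.4), np.float64(19.1)] [0.071  0.0712 0.0713 0.0717]
cuv [[0.6414, -0.114], [0.6367, -0.1478]] [ 0.639  -0.1309] [np.float64(82.1), np.float64(82.1)] [0.017 0.017]
stand [[0.6715, -0.0612], [0.6491, -0.2067], [0.6062, -0.2006], [0.6274, -0.0551]] [ 0.6385 -0.1309] [np.float64(64.7), np.float64(7.9), np.float64(65.1), np.float64(8.4)] [0.0771 0.0765 0.0768 0.0766]
blob [30 35  6  5 27] [32.40740741 36.96296296] [ 0.64194014 -0.11315445  0.056     ]
blob [45 37  6  5 28] [47.32142857 38.89285714] [ 0.63693389 -0.14670671  0.056     ]
shift cm [-7.3  26.37 10.76] turn 0.07702757120338588 jaw yaw -0.0801 q6 0.004 t 24.4
```

Call:
send_rows --series "-1.8 6 2 0.02; -3.7 12 4 0.04; -5 18 6 0.06; -6.5 23 8 0.072; -7.3 26.4 10 0.072; -7.3 26.4 10 0.072; -7.3 26.4 10 0.072" --fingers 0.7

```text
t: 25.28
eef_pos: [0.6375, -0.113, 0.1567]
eef_rot: [2.371, 2.038, 0.017]
contact_force: [-0.8, 0.3, 0.7]
opening: 0.0263
```

Run:
```python
from h import *
tool([.6413,-.1138,.029],np.radians(-8.7))
```

```text
shift cm [1.000e-02 1.400e-01 1.277e+01] turn 0.001121456593637049 jaw yaw -0.1507 q6 -0.042 t 25.275
```

Call:
send_rows --series "0 0.1 4 0; 0 0.1 8 0; 0 0.15 10.8 0; 0 0.15 12.2 0; 0 0.15 12.7 0; 0 0.15 12.7 0; 0 0.15 12.7 0"

```text
t: 26.15
eef_pos: [0.6421, -0.114, 0.031]
eef_rot: [2.369, 2.037, 0.019]
contact_force: [-0.6, -0.9, 0.6]
opening: 0.0264
```

Run:
```python
from h import *
tool([.6413,-.1138,.029],np.radians(-8.7));print(R.from_rotvec(robot.observe()['eef_rot']).as_matrix().round(4))
```

```text
shift cm [ 0.01 -0.08  0.2 ] turn 0.0012366216036918676 jaw yaw -0.1506 q6 -0.042 t 26.15
[[ 0.1501  0.9885  0.0204]
 [ 0.9887 -0.15   -0.0051]
 [-0.002   0.0209 -0.9998]]
```

Call:
send_rows --series "0 -0.08 0.1 0; 0 -0.08 0.1 0; 0 -0.08 0.1 0; 0 -0.08 0.1 0; 0 -0.08 0.1 0; 0 -0.08 0.1 0" --fingers 1

```text
t: 26.9
eef_pos: [0.6416, -0.114, 0.0305]
eef_rot: [2.369, 2.036, 0.02]
contact_force: [-1.2, -0.5, 5.1]
opening: 0.0125
```

Call:
send_rows --series "0 0 -0.5 0; 0 0 -1.5 0; 0 0 -3 0; 0 0 -6 0; 0 0 -10 0; 0 0 -14 0; 0 0 -17 0; 0 0 -17 0; 0 0 -17 0"

```text
t: 28.02
eef_pos: [0.6375, -0.113, 0.2001]
eef_rot: [2.369, 2.037, 0.019]
contact_force: [-0.1, -0.1, -0.7]
opening: 0.0124
```

```bash
cat >> h.py <<'E'
C=np.array([.5404,.2235]);Y=np.radians(64.4);uy=np.array([np.cos(Y),np.sin(Y)]);ux=np.array([uy[1],-uy[0]])
def pocket(i,j): return C+.03*i*ux+.03*j*uy   # i,j=+-1
E
python3 - <<'E'
from h import *
for i in(-1,1):
    for j in(-1,1): print(i,j,pocket(i,j))
tool([*pocket(1,-1),.2],np.radians(-25.6))
E
```

```text
-1 -1 [0.50038245 0.2094076 ]
-1 1 [0.5263076  0.26351755]
1 -1 [0.5544924  0.18348245]
1 1 [0.58041755 0.2375924 ]
shift cm [ 28.06 -12.65  -0.32] turn 0.29619988601375224 jaw yaw -0.1506 q6 -0.042 t 28.025
```

Call:
send_rows --series "3 -1.4 0 0.03; 7 -3.2 0 0.08; 11 -5 0 0.12; 15.5 -7 0 0.17; 20 -9 0 0.22; 24 -10.8 0 0.27; 27 -12.2 -0.2 0.29; 28.1 -12.6 -0.3 0.296; 28.1 -12.6 -0.3 0.296; 28.1 -12.6 -0.3 0.296"

```text
t: 29.28
eef_pos: [0.5552, 0.1827, 0.1994]
eef_rot: [2.646, 1.665, 0.021]
contact_force: [1.2, -0.2, -0.5]
opening: 0.0125
```

Run:
```python
from h import *
tool([*(pocket(1,-1)-[.0003,0]),.128],np.radians(-25.6))
```

```text
shift cm [ 0.   -0.27  7.13] turn -0.0005113804255842958 jaw yaw -0.4473 q6 0.758 t 29.275
```

Call:
send_rows --series "0 -0.1 2.5 0; 0 -0.2 5 0; 0 -0.27 6.5 0; 0 -0.27 7.1 0; 0 -0.27 7.1 0; 0 -0.27 7.1 0"

```text
t: 30.02
eef_pos: [0.5548, 0.1836, 0.1291]
eef_rot: [2.646, 1.665, 0.024]
contact_force: [-0.0, 0.7, -0.6]
opening: 0.0128
```

Run:
```python
from h import *
f=grab('top');g=grab('side')
tool([*(pocket(1,-1)-[.0003,0]),.1065],np.radians(-25.6))
b=px(g,[.5545,.1835,.105]).astype(int)-25;a=px(f,[.5545,.1835,.105]).astype(int)-25;print(a,b)
cr=lambda F,o:cv2.resize(F['color'][o[1]:o[1]+50,o[0]:o[0]+50],(400,400),interpolation=cv2.INTER_CUBIC)
cv2.imwrite('pics/p1.png',np.hstack([cr(f,a),cr(g,b)])[:,:,::-1])
```

```text
shift cm [-0.04 -0.09  2.26] turn -0.0003997588976845101 jaw yaw -0.4472 q6 0.762 t 30.125
[ 93 197] [207 101]
```

View pics/p1.png

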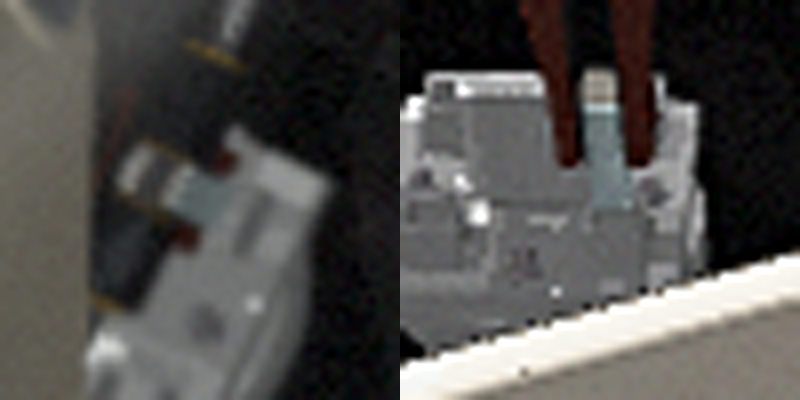

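The picture shows the cuvette held upright with its foot over the pocket, at (610,208) in the right half. I'll lower it gently.

Call:
send_rows --series "-0.02 -0.05 0.3 0; -0.02 -0.06 0.5 0; -0.02 -0.07 0.7 0; -0.02 -0.07 0.85 0; -0.02 -0.07 0.85 0"

```text
t: 30.75
eef_pos: [0.554, 0.1837, 0.1204]
eef_rot: [2.645, 1.665, 0.023]
contact_force: [0.3, -0.6, -0.1]
opening: 0.0123
```

Call:
send_rows --series "0 0 0.3 0; 0 -0.01 0.6 0; 0 -0.02 0.9 0; 0 -0.02 1.15 0; 0 -0.02 1.3 0; 0 -0.02 1.3 0"

```text
t: 31.5
eef_pos: [0.5541, 0.1837, 0.1073]
eef_rot: [2.646, 1.665, 0.023]
contact_force: [-0.2, -0.1, -0.7]
opening: 0.0123
```

Call:
send_rows --series "0 0 0.06 0; 0 0 0.12 0; 0 0 0.12 0"

```text
t: 31.88
eef_pos: [0.5542, 0.1837, 0.1064]
eef_rot: [2.645, 1.665, 0.023]
contact_force: [-1.1, -0.4, 4.8]
opening: 0.0123
```

Floor contact at exactly the expected height. I'll release, rise and go for the second cuvette.

Call:
send_rows --series "0 0 0 0; 0 0 0 0; 0 0 0 0; 0 0 -1 0; 0 0.05 -3 0; 0 0.1 -6 0; 0 0.2 -9.5 0; 0 0.2 -9.5 0; 0 0.2 -9.5 0" --fingers 0.7

```text
t: 33.0
eef_pos: [0.5536, 0.1832, 0.2013]
eef_rot: [2.646, 1.665, 0.023]
contact_force: [0.9, -1.2, -1.3]
opening: 0.0265
```

Run:
```python
from h import *
tool([.6363,-.1475,.2],np.radians(-8.7))
```

```text
shift cm [-26.25  21.75   0.47] turn -0.29538982244257617 jaw yaw -0.4472 q6 0.76 t 33.0
```

Call:
send_rows --series "-3 2.5 0 -0.03; -7 5.8 0 -0.08; -11 9.1 0 -0.12; -15 12.4 0 -0.17; -19 15.7 0 -0.22; -23 19 0 -0.27; -26 21.5 2 -0.295; -26.3 21.6 5 -0.295; -26.3 21.5 5 -0.295; -26.3 21.5 5 -0.295"

```text
t: 34.25
eef_pos: [0.6345, -0.1466, 0.1546]
eef_rot: [2.371, 2.036, 0.018]
contact_force: [0.2, -0.3, 0.7]
opening: 0.0263
```

Run:
```python
from h import *
tool([.6363,-.1475,.030],np.radians(-8.7))
```

```text
shift cm [-0.04 -0.06 12.46] turn 0.00019803054650280316 jaw yaw -0.1516 q6 -0.093 t 34.25
```

Call:
send_rows --series "0 0 4 0; 0 -0.05 8 0; -0.04 -0.06 10.8 0; -0.04 -0.06 12 0; -0.04 -0.06 12.4 0; -0.04 -0.06 12.4 0; -0.04 -0.06 12.4 0"

```text
t: 35.12
eef_pos: [0.6371, -0.1477, 0.0319]
eef_rot: [2.37, 2.035, 0.02]
contact_force: [-0.3, -0.1, -0.2]
opening: 0.0259
```

Run:
```python
from h import *
tool([.6363,-.1475,.0305],np.radians(-8.7))
```

```text
shift cm [ 0.01 -0.09  0.13] turn 0.00017865110255654848 jaw yaw -0.1517 q6 -0.094 t 35.125
```

Call:
send_rows --series "0 -0.06 0.12 0; 0 -0.06 0.12 0; 0 -0.06 0.12 0; 0 -0.06 0.12 0; 0 -0.06 0.12 0; 0 -0.06 0.12 0" --fingers 1

```text
t: 35.88
eef_pos: [0.6368, -0.1477, 0.0311]
eef_rot: [2.369, 2.035, 0.02]
contact_force: [-1.0, -0.8, 7.1]
opening: 0.0123
```

Call:
send_rows --series "0 0 -0.5 0; 0 0 -1.5 0; 0 0 -3 0; 0 0 -6 0; 0 0 -10 0; 0 0 -14 0; 0 0 -17 0; 0 0 -17 0; 0 0 -17 0"

```text
t: 37.0
eef_pos: [0.6325, -0.1466, 0.2006]
eef_rot: [2.37, 2.035, 0.02]
contact_force: [0.5, 0.2, -0.4]
opening: 0.0125
```

Run:
```python
from h import *
tool([*pocket(-1,-1),.2],np.radians(-25.6))
```

```text
shift cm [ 33.19 -18.44  -0.42] turn 0.2951999256042104 jaw yaw -0.1516 q6 -0.094 t 37.0
```

Call:
send_rows --series "3 -1.7 0 0.03; 7 -3.9 0 0.07; 11.5 -6.4 0 0.11; 16 -8.9 0 0.15; 20.5 -11.4 0 0.19; 25 -13.9 0 0.23; 29 -16.1 0 0.27; 32 -17.8 -0.2 0.29; 33.2 -18.4 -0.4 0.295; 33.2 -18.4 -0.4 0.295; 33.2 -18.4 -0.4 0.295"

```text
t: 38.38
eef_pos: [0.501, 0.2084, 0.1994]
eef_rot: [2.645, 1.665, 0.022]
contact_force: [-0.5, -1.0, 0.3]
opening: 0.0123
```

Run:
```python
from h import *
tool([*(pocket(-1,-1)+[-.0004,.0002]),.13],np.radians(-25.6))
```

```text
shift cm [ 0.04 -0.29  6.94] turn -0.0003741081607886443 jaw yaw -0.4472 q6 0.836 t 38.375
```

Call:
send_rows --series "0 -0.1 2.5 0; 0 -0.2 5 0; 0.04 -0.28 6.4 0; 0.04 -0.29 6.9 0; 0.04 -0.29 6.9 0; 0.04 -0.29 6.9 0"

```text
t: 39.12
eef_pos: [0.5006, 0.2098, 0.1311]
eef_rot: [2.645, 1.665, 0.025]
contact_force: [0.3, 0.7, -0.4]
opening: 0.0121
```

Run:
```python
from h import *
tool([*(pocket(-1,-1)+[-.0004,.0002]),.121],np.radians(-25.6))
```

```text
shift cm [-0.05 -0.07  1.01] turn -0.0004485319866704973 jaw yaw -0.4473 q6 0.842 t 39.125
```

Call:
send_rows --series "-0.04 -0.05 0.3 0; -0.04 -0.06 0.6 0; -0.04 -0.06 0.8 0; -0.04 -0.06 1 0; -0.04 -0.06 1 0"

```text
t: 39.75
eef_pos: [0.4999, 0.2096, 0.1209]
eef_rot: [2.645, 1.665, 0.024]
contact_force: [0.9, 0.3, 0.1]
opening: 0.0122
```

Call:
send_rows --series "0 0 0.3 0; 0 -0.01 0.6 0; 0 -0.02 0.9 0; 0 -0.02 1.1 0; 0 -0.02 1.25 0; 0 -0.02 1.25 0"

```text
t: 40.5
eef_pos: [0.5, 0.2096, 0.1083]
eef_rot: [2.645, 1.665, 0.024]
contact_force: [-0.4, -0.4, -0.2]
opening: 0.0125
```

Call:
send_rows --series "0 0 0.08 0; 0 0 0.16 0; 0 0 0.18 0; 0 0 0.18 0"

```text
t: 41.0
eef_pos: [0.5001, 0.2096, 0.107]
eef_rot: [2.645, 1.665, 0.024]
contact_force: [-1.2, -0.8, 5.6]
opening: 0.0121
```

Call:
send_rows --series "0 0 0 0; 0 0 0 0; 0 0 0 0; 0 0 -1 0; 0 0.05 -3 0; 0 0.1 -6 0; 0 0.2 -9.5 0; 0 0.3 -13.5 0; 0 0.3 -13.5 0" --fingers 0.7

```text
t: 42.12
eef_pos: [0.5018, 0.2099, 0.2459]
eef_rot: [2.644, 1.664, 0.035]
contact_force: [-0.1, 0.3, -0.3]
opening: 0.0263
```

Run:
```python
from h import *
tool([.53,.42,.24],np.radians(-90))
```

```text
shift cm [20.16 -6.56  0.6 ] turn 1.1233619429967718 jaw yaw -0.4474 q6 0.837 t 42.125
```

Call:
send_rows --series "2 -0.6 0 0.1; 4 -1.2 0 0.2; 6 -1.9 0 0.3; 8 -2.5 0 0.4; 10 -3.2 0 0.5; 12 -3.9 0 0.6; 14 -4.5 0 0.7; 16 -5.2 0 0.8; 18 -5.8 0 0.9; 20 -6.5 0 1.0; 20.2 -6.6 0 1.1; 20.2 -6.6 0 1.123"

```text
t: 43.62
eef_pos: [0.529, 0.4204, 0.2447]
eef_rot: [3.137, 0.001, 0.042]
contact_force: [0.6, 0.7, 0.0]
opening: 0.0263
```

Run:
```python
from h import *
f=grab('top');g=grab('side')
P=cloud(f);z=P[...,2]
for k in((1,-1),(-1,-1)):
    c=pocket(*k);m=(np.hypot(P[...,0]-c[0],P[...,1]-c[1])<.015)&(z>.122)&(z<.16);print(k,c,m.sum(),P[m].mean(0) if m.any() else 0)
m=(abs(P[...,0]-.536)<.05)&(abs(P[...,1]-.34)<.03)&(z>.168)&(z<.19);q=P[m][:,:2].astype(np.float32);print('handle',len(q),cv2.minAreaRect(q) if len(q)>5 else 0)
tool([.536,.339,.24],np.radians(-90))
a=px(f,[.54,.224,.11]).astype(int)-40;b=px(g,[.54,.224,.11]).astype(int)-40;print(a,b)
cr=lambda F,o:cv2.resize(F['color'][o[1]:o[1]+80,o[0]:o[0]+80],(400,400),interpolation=cv2.INTER_CUBIC)
cv2.imwrite('pics/v1.png',np.hstack([cr(f,a),cr(g,b)])[:,:,::-1])
```

```text
(1, -1) [0.5544924  0.18348245] 40 [0.55335348 0.1833011  0.13162147]
(-1, -1) [0.50038245 0.2094076 ] 46 [0.50040646 0.20883523 0.13148123]
handle 324 ((0.5367348790168762, 0.3397563397884369), (0.09079299122095108, 0.015395253896713257), 0.3473597764968872)
shift cm [0.64 8.11 0.57] turn 0.0015358676815315775 jaw yaw -1.5693 q6 2.24 t 43.725
[ 59 188] [181  77]
```

View pics/v1.png

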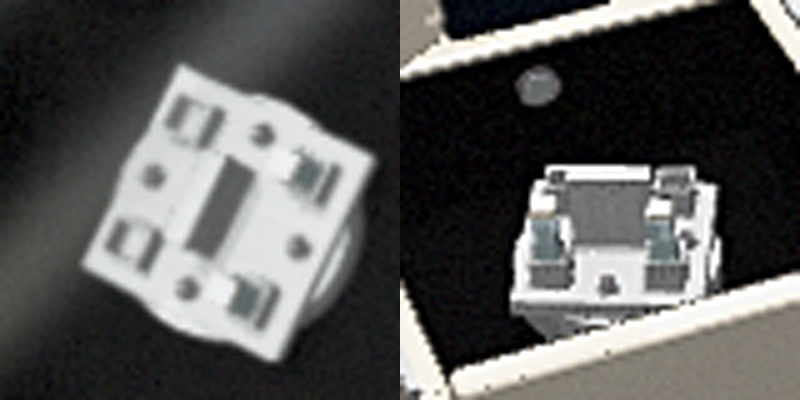

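Both cuvettes stand upright in their pockets, with their tops at 131.5 mm against 132 mm expected. Now to close the cover.

Call:
send_rows --series "0.2 3 0 0; 0.5 6 0 0; 0.6 8 0.5 0; 0.6 8.1 3 0; 0.6 8.1 6 0; 0.6 8.1 8 0; 0.6 8.1 8.7 0; 0.6 8.1 8.7 0; 0.6 8.1 8.7 0" --fingers 0.5

```text
t: 44.85
eef_pos: [0.5384, 0.3392, 0.1597]
eef_rot: [3.138, 0.003, 0.045]
contact_force: [-0.2, 1.0, 0.8]
opening: 0.0439
```

Call:
send_rows --series "0 0 0 0; 0 0 0 0; 0 0 0 0; 0 0 0 0; 0 0 0 0; 0 0 0 0" --fingers 1

```text
t: 45.6
eef_pos: [0.5384, 0.3393, 0.1599]
eef_rot: [3.138, 0.003, 0.045]
contact_force: [-0.1, 0.4, 2.3]
opening: 0.0117
```

Call:
send_rows --series "0 1 0 0; 0 3 0 0; 0 5.5 0 0; 0 8 0 0; 0 10.5 0 0; 0 13 0 0; 0 15.5 0 0; 0 17.5 0 0; 0 19 0 0; 0 20 0 0; 0 20.5 0 0; 0 20.5 0 0"

```text
t: 47.1
eef_pos: [0.5379, 0.1336, 0.1599]
eef_rot: [3.137, 0.003, 0.042]
contact_force: [-2.0, -1.8, -8.4]
opening: 0.0121
```

Call:
send_rows --series "0 0.4 0 0; 0 0.8 0 0; 0 1.2 0 0; 0 1.6 0 0; 0 1.9 0 0; 0 1.9 0 0"

```text
t: 47.85
eef_pos: [0.5379, 0.114, 0.1599]
eef_rot: [3.137, 0.003, 0.042]
contact_force: [-0.6, -0.9, -9.6]
opening: 0.0118
```

Expect the stop near y = 0.1096.

Call:
send_rows --series "0 0.25 0 0; 0 0.5 0 0; 0 0.7 0 0; 0 0.7 0 0"

```text
t: 48.35
eef_pos: [0.5379, 0.1093, 0.1599]
eef_rot: [3.14, 0.001, 0.042]
contact_force: [-1.6, 14.3, -11.4]
opening: 0.012
```

Call:
send_rows --series "0 0.15 0 0; 0 0.15 0 0; 0 0.15 0 0"

```text
t: 48.72
eef_pos: [0.5379, 0.1093, 0.1599]
eef_rot: [-3.14, -0.001, -0.043]
contact_force: [-0.7, 10.9, -10.5]
opening: 0.0117
```

Call:
send_rows --series "0 0 0 0; 0 0 0 0; 0 0 0 0; 0 0 -2 0; 0 0 -5 0; 0 0 -9 0; -5 -3 -10 0; -10 -6 -10 0; -15 -9 -10 0; -15 -12 -10 0; -15 -14 -10 0; -15 -14 -10 0" --fingers 0.5

```text
t: 50.22
eef_pos: [0.3853, 0.2499, 0.2564]
eef_rot: [-3.14, -0.004, -0.044]
contact_force: [0.0, -0.2, -0.9]
opening: 0.0437
```

Run:
```python
from h import *
f=grab('top');g=grab('side');P=cloud(f);z=P[...,2]
m=(abs(P[...,0]-.536)<.06)&(abs(P[...,1]-.11)<.03)&(z>.168)&(z<.19);q=P[m][:,:2].astype(np.float32);print('handle',len(q),cv2.minAreaRect(q) if len(q)>5 else 0)
print(robot.observe()['eef_pos'],robot.observe()['t'])
cv2.imwrite('pics/z.png',np.vstack([cv2.resize(f['color'],(400,300)),cv2.resize(g['color'],(400,300))])[:,:,::-1])
```

```text
handle 320 ((0.5365944504737854, 0.10900869965553284), (0.08888182789087296, 0.013649141415953636), 0.3213382661342621)
[0.38513412 0.24862649 0.25604014] 50.325
```

View pics/z.png

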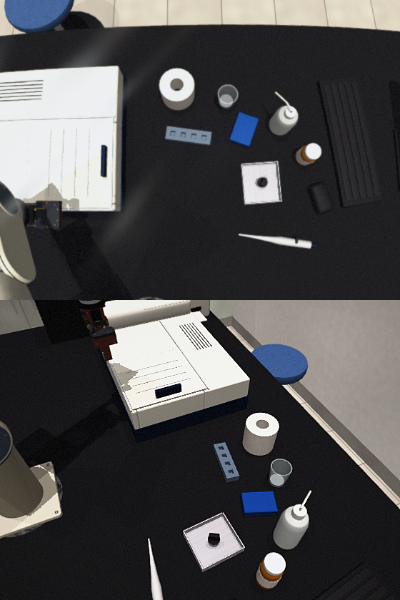

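The cover is shut: the handle moved from y = 0.3397 to 0.1090, which is 0.2307 m of travel. The plug is in the tray at (262,182), the stand is empty at (188,135), and the bystanders haven't moved. Handing in.

```bash
python3 -c "
from h import *
print(robot.hand_in())"
```

```text
the job is handed in; nothing more can be done
None
```

The spectrophotometer is set up as asked, and I handed the job in at about 50 s with the arm clear of everything. The hand-in gives no verdict, so the results below are from my own checks.

- **Cover:** I opened it to its end stop, and at the end pulled it shut to the other stop. The top camera puts the handle travel at 0.231 m, against the 0.23 m stroke.
- **Plug:** It is standing in the steel tray.
- **Turret:** It went down over the four studs with no resistance until it met the drive, at the expected height. The pictures show a stud in each hole. It was not knocked aside before I picked it up.
- **Cuvettes:** The stand held only two. Each is in its own pocket; I felt the floor at the expected height, and the tops read 131.5 mm against 132 mm expected.
- **Bystanders:** None looks moved in the last picture.

Two checks were off:
- **Sideways force while opening:** My first estimate of the instrument's direction was about 1.6° out, which put about 23 N sideways on the cover handle.
- **Tool tilt:** The tool picked up a lean of 1–2.5° along the way. I allowed for it in the placements.

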